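# Tip the boxed model into its display frame

## Task

The yellow and black model box stands on end, short of the red taped frame, with its window on the side away from the frame. With the fingertips push it low down, still standing, until its leading foot edge is just over the near tape line, then push it high up on the window side so that it tips over and lands window up inside the taped frame. Only push it, never lift it, and leave the other stock where it is.

Things in the scene. Friction and masses are not known exactly. Their poses are not given: they have to be found in the camera images.
- model_box: Yellow box with black bands, a rigid 70 (x) x 110 (y) x 140 (z) mm block, 0.18 to 0.35 kg, standing on its 70 x 110 end on the table (z = 0). Origin: centre of the underside; z up its height. Dark window with a yellow model on its -x face; its +x face looks roughly towards the frame. Pushed within 30 mm of the table it slides upright.
- front_foot (a point): Middle of the model box's +x foot edge, (35, 0, 0) mm in the box frame. Pushed on the window side more than 110 mm up, the box tips about this edge, passes balance at about 27 degrees, then falls by itself to lie along +x, 140 mm long from this edge, the edge slipping forward 5 to 15 mm.
- foot_left (a point): Corner of the model box's back (+x) face at (35, 55, 0) mm in the box frame. The back face is underneath once the box lies.
- foot_right (a point): Corner of the same face at (35, -55, 0) mm.
- top_left (a point): Corner of the same face at (35, 55, 140) mm.
- top_right (a point): Corner of the same face at (35, -55, 140) mm.
- frame: Red tape rectangle flat on the table (things slide over it), fixed. Origin: its centre, on the table. Inside the tape 210 (x) x 170 (y) mm, tape 20 mm wide, outside 250 x 210 mm. The box starts off its -x side, leading foot edge 40 to 90 mm short of the tape (outer edge at frame x = -125 mm), and is to lie along frame x, foot end towards -x.
- blue_box: Blue window box standing 140 mm high, 70 x 120 mm, not to be disturbed. Origin: centre of its underside.
- green_box: Green window box standing 120 mm high, 70 x 120 mm, not to be disturbed. Origin: centre of its underside.
- red_box: Red window box standing 110 mm high, 55 x 90 mm, not to be disturbed. Origin: centre of its underside.
- tape_roll: Roll of red tape lying flat, 80 mm across, 20 mm high, beside the frame, not to be disturbed. Origin: centre of its underside.
- pin_jar: Small jar, 44 mm across, 55 mm high, beside the frame, not to be disturbed. Origin: centre of its underside.
- loader: Yellow toy wheel loader, about 115 x 54 x 66 mm, not to be disturbed. Origin: on the table under its middle.
Mind the look-alikes: they are no part of the job. What is shaped like the model_box but pink or purple is not meant.

How it is judged:
On the way:
1. the box, still standing, has been slid until its leading foot edge is over the near tape line (x of front_foot in the frame of frame between -0.125 and -0.04 m and angle between model_box's own z axis and vertical below 0.1 rad), for 0.2 s.
At the end, for the whole second after the job is handed in: The model box lies still on its back face, window up (all four corners of the back face within 10 mm of the table), with all four corners inside the outer edge of the tape (within 125 mm of the frame's centre along its x and 105 mm along its y) (x of foot_left in the frame of frame between -0.125 and 0.125 m and y of foot_left in the frame of frame between -0.105 and 0.105 m and x of foot_right in the frame of frame between -0.125 and 0.125 m and y of foot_right in the frame of frame between -0.105 and 0.105 m and x of top_left in the frame of frame between -0.125 and 0.125 m and y of top_left in the frame of frame between -0.105 and 0.105 m and x of top_right in the frame of frame between -0.125 and 0.125 m and y of top_right in the frame of frame between -0.105 and 0.105 m and height (world z) of each of foot_left, foot_right, top_left, top_right below 0.01 m and linear speed of model_box below 0.02 m/s); the robot touches nothing.
It fails at once if the model box is lifted (its leading foot edge more than 25 mm off the table) (height (world z) of front_foot above 0.025 m).
It fails at once if the model box comes down outside the frame (lying with a corner more than 20 mm beyond the tape) (angle between model_box's own z axis and vertical above 1.45 rad and (x of any of foot_left, foot_right, top_left, top_right in the frame of frame below -0.145 m or x of any of foot_left, foot_right, top_left, top_right in the frame of frame above 0.145 m or y of any of foot_left, foot_right, top_left, top_right in the frame of frame below -0.125 m or y of any of foot_left, foot_right, top_left, top_right in the frame of frame above 0.125 m)).
It fails at once if other stock, the tape roll, the pin jar or the toy loader is moved more than 15 mm (distance of any of blue_box, green_box, red_box, tape_roll, pin_jar, loader from where it was at the start of the episode above 0.015 m).
It also fails if it takes over 53 s, if anything falls off the work surface, if the arm or the gripper's body presses on something with over 40 N, if the wrist force passes 120 N, or if a joint passes its speed limit or range.

## Robot

A 6-joint arm with a two-finger parallel gripper is mounted at the origin on the work surface. World frame = base frame: x ahead of the robot, y to its left, z up, the work surface at z = 0. Lengths are in m, angles in rad, forces in N, time in s.
With the tool pointing down it reaches from about 0.35 to 0.975 m from the base axis. Payload 4.9 kg.
Tool frame: the origin (TCP) lies on the centre line of the jaws, within the pads' length; the fingertips stand ctrl.tcp_to_tips ahead of it and the grasp point (between the pads) lies 3 mm ahead of it (ctrl.tcp_to_tips is the distance from the TCP to the fingertips, in m); z points along the fingers, y is the direction in which the jaws open and shut (so a half turn about z gives the same grasp; the last joint's range is limited). The gripper opens to 85 mm and grips with 20 to 120 N. Pads are 22 mm wide; open, the fingers measure 114 mm over their backs; the gripper's body (76 mm by 85 mm) begins 54 mm behind the grasp point. The pads swing forward as they close: fully open they stand 13 mm farther back than shut.
Start: joints at [-0.119, 0.053, 1.613, -0, 1.476, -0.119], TCP at [0.625, 0, 0.224] pointing down, gripper open.
Joint ranges: [-3.01, 3.01], [-1.01, 2.22], [0.06, 2.58], [-1.02, 4.17], [0.09, 2.62], [-3.14, 3.14]. Speed limits (rad/s): [2.57, 2.57, 3.14, 3.14, 3.14, 3.14].

## Interface

Orientations are given as a rotation vector (axis times angle).
In Python, from station import ctrl, vision gives the robot as it stands.
- The arm moves only by the tool jog_arm, never from a script. Its argument "deltas" is a list of rows, each a list of 7 numbers: the turn, a rotation vector about the tool's x, y, z in rad, then the shift along the tool's x, y, z in cm, then the opening, from 0 (shut) to 1 (fully open). A call has 1 to 12 rows; each row shifts and turns the commanded pose from where the row before left it, along the tool's axes as they then stand; what a row does not reach is not made up. A row lasts 1/12 s, in which the tool goes at most 41.7 mm and 7.16 degrees, less where a joint would pass 70% of its speed; a pose out of reach is approached as far as the arm can. A call with a gripper value outside its range is refused whole. The fingers move at their own pace and stop on an object; "grip_force" is the grip in N (left out, the last holds). Time passes only in rows, so rows that do not move let the fingers close. It gives the time, the measured TCP pose, the force and the opening at its end, in the units of the state.
- ctrl.get_obs(): the state, without advancing time (a new reading comes with each control period).
- vision.get_image(name): name is "scene" or "side" or "wrist"; returns (picture, depth): 384x512x3 uint8, red, green, blue; 384x512 float32, m along the optical axis (not along the pixel's ray), 0 where there is no reading.
- vision.calibration(name): a dict with "fx", "fy", "cx", "cy" (pixels), "dist" ([k1, k2, p1, p2, k3] as OpenCV has them; the pictures are not rectified), "rvec" (rotation vector, rad) and "tvec" (3), from world to camera coordinates, as OpenCV has them; the wrist camera has in their place "hand_eye" (4x4, takes a point from camera to tool coordinates, whose origin is the TCP and whose axes are the flange's). Camera axes: x right, y down, z forward; pixel columns grow to the right and rows downward; lengths in m; the calibration is good to about 2 mm. A picture is of the moment at which its call begins: read the wrist's pose just before it. calibration takes no time and is no camera call.
- ctrl.finish_job(): hands the job in, once; it reports no verdict.
The state is a dict: "t": time; "q": joint angles; "dq": joint speeds; "effort": joint torques, N m; "tool_pos": TCP position; "tool_rot": TCP orientation; "contact_force": force on the tool from outside, world axes, zero at the start; "wrist_torque": the same for the moment, N m; "opening": finger opening in m.
Only numpy, scipy, OpenCV 4.12 (cv2) and the standard library are available. Lean on these libraries where they do the work, as an engineer would, in place of code of your own. Each camera call takes 0.05 s, during which the arm holds its last target. There are 200 camera calls.

## Working session

There is one attempt and no reset: what is moved stays moved. The work goes in short steps, Python scripts to look and compute and a tool call to move; the robot and the scene stay as the last step left them, time stands still between calls to the robot, and variables do not carry over. Pictures are saved under pics/ and viewed, about 8 in all and at most 12, crops included, and the job is handed in when it is done.

Besides the shell and the picture viewer there is one more tool, called after "Request:" as name([rows], argument=value, ...), one row to a line, values as JSON. jog_arm: Moves the arm, as the interface text tells. Its arguments: {"type":"object","properties":{"deltas":{"type":"array"},"grip_force":{"type":"number"}},"required":["deltas"]}

```bash
mkdir -p pics; ls; python3 - <<'E'
from station import ctrl, vision
import cv2,numpy as np
print(ctrl.get_obs(), ctrl.tcp_to_tips)
for n in("scene","side"):
    im,d=vision.get_image(n); np.savez(f"pics/{n}0.npz",im=im,d=d)
    cv2.imwrite(f"pics/{n}0.png",im[:,:,::-1]); print(n,vision.calibration(n))
a=[cv2.imread(f"pics/{n}0.png") for n in("scene","side")]
cv2.imwrite("pics/both0.png",cv2.resize(np.vstack(a),(448,672))if 0 else cv2.resize(np.hstack(a),(800,300)))
E
```

```text
pics
{'t': 0.0, 'q': array([-1.18975336e-01,  5.33776695e-02,  1.61428499e+00,  1.40725133e-05,
        1.47600619e+00, -1.19010349e-01]), 'dq': array([-0.00105502, -0.00200422, -0.00030232, -0.00035966,  0.00233621,
       -0.00045225]), 'effort': array([ 2.70554956e-04, -3.93670499e+01, -3.70175600e+01, -1.62778279e-04,
        6.93513779e-03, -6.06393527e-06]), 'tool_pos': array([6.24365198e-01, 9.57557886e-05, 2.23155520e-01]), 'tool_rot': array([-2.22024353e+00, -2.22031828e+00,  1.99766840e-03]), 'contact_force': array([-0.26444786,  0.12535313, -0.21358998]), 'wrist_torque': array([ 0.0380544 , -0.00649884,  0.00230028]), 'opening': 0.08555414279104068} 0.022
scene {'fx': 400.39171930240616, 'fy': 400.39171930240616, 'cx': 257.59202707378154, 'cy': 193.43411862097372, 'dist': array([-0.04975567,  0.        ,  0.        ,  0.        ,  0.        ]), 'rvec': array([ 1.49030601,  2.07716856, -0.83765195]), 'tvec': array([ 0.17010768, -0.30367719,  1.57673148])}
side {'fx': 379.6236347397355, 'fy': 379.6236347397355, 'cx': 261.4616590470803, 'cy': 193.12741212812935, 'dist': array([-0.02427701,  0.        ,  0.        ,  0.        ,  0.        ]), 'rvec': array([ 0.30049908, -2.60931879,  1.50258318]), 'tvec': array([0.54622776, 0.17100831, 1.02411381])}
```

View pics/scene0.png

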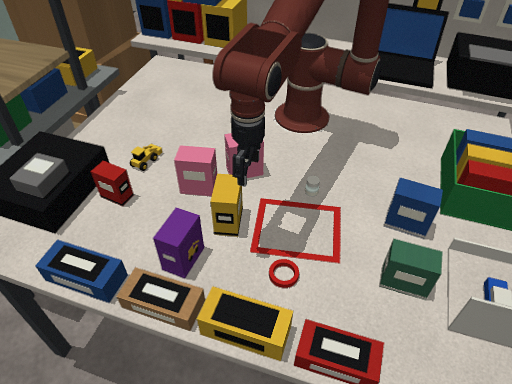

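View pics/side0.png

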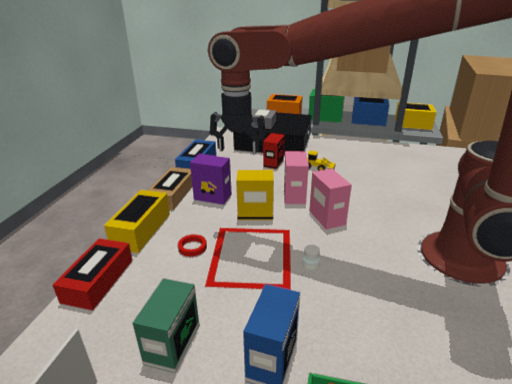

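The scene view shows the yellow/black box at about (227,205), and the red frame with its corners near (260,202), (340,208), (336,260) and (254,250). Pink boxes stand at (196,170) and (245,155), and a purple one at (180,243). Next I measure them with depth.

```bash
cat > h.py <<'E'
import numpy as np,cv2
from station import ctrl,vision
def cloud(im,d,c,T=None):
    v,u=np.mgrid[0:384,0:512]; K=np.array([[c['fx'],0,c['cx']],[0,c['fy'],c['cy']],[0,0,1]])
    n=cv2.undistortPoints(np.stack([u,v],-1).reshape(-1,1,2).astype(np.float64),K,c['dist']).reshape(384,512,2)
    P=np.dstack([n[...,0]*d,n[...,1]*d,d])
    if T is None:
        R=cv2.Rodrigues(c['rvec'])[0]; return (P-c['tvec'])@R
    return P@T[:3,:3].T+T[:3,3]
def load(n,tag):
    im,d=vision.get_image(n); np.savez(f"pics/{n}{tag}.npz",im=im,d=d); return im,d
def hsv(im): return cv2.cvtColor(im,cv2.COLOR_RGB2HSV)
def yellow(im): h=hsv(im); return (h[...,0]>18)&(h[...,0]<32)&(h[...,1]>140)&(h[...,2]>60)
def red(im): h=hsv(im); return ((h[...,0]<6)|(h[...,0]>174))&(h[...,1]>170)&(h[...,2]>90)
E
cat > m0.py <<'E'
from h import *
for n in("scene","side"):
    z=np.load(f"pics/{n}0.npz"); im,d=z['im'],z['d']; W=cloud(im,d,vision.calibration(n)); ok=d>0
    print(n,"table z",np.median(W[...,2][ok&(abs(W[...,2])<.02)]))
    m=red(im)&ok&(abs(W[...,2])<.012)
    N,l,s,c=cv2.connectedComponentsWithStats(m.astype(np.uint8))
    for i in range(1,N):
        if s[i,4]>150:
            p=W[l==i][:,:2].astype(np.float32); r=cv2.minAreaRect(p*1000); print("red",s[i],r)
            if abs(max(r[1])-250)<40: print(cv2.boxPoints(r).round())
    # standing tops etc: clusters by height
    roi=(W[...,0]>.3)&(W[...,0]<1.0)&(abs(W[...,1])<.6)
    my=yellow(im)&ok&roi
    N,l,s,c=cv2.connectedComponentsWithStats(my.astype(np.uint8))
    for i in range(1,N):
        if s[i,4]>100: 
            p=W[l==i]; print("yel",s[i],p.min(0).round(3),p.max(0).round(3))
            t=p[abs(p[:,2]-.14)<.006]
            if len(t)>30: r=cv2.minAreaRect((t[:,:2]*1000).astype(np.float32)); print(" top",len(t),r,cv2.boxPoints(r).round().tolist())
    # all things: top-view heights
    H=np.zeros((400,600),np.float32)  # 2mm grid x .3..1.1, y -.6..6
    o=ok&(W[...,2]>.012)&(W[...,2]<.16)&(W[...,0]>.3)&(W[...,0]<1.1)&(abs(W[...,1])<.6)
    a=W[o]; ix=((a[:,0]-.3)/.002).astype(int); iy=((a[:,1]+.6)/.002).astype(int)
    np.maximum.at(H,(ix,iy),a[:,2])
    np.save(f"pics/H{n}.npy",H)
H=np.maximum(np.load("pics/Hscene.npy"),np.load("pics/Hside.npy"))
B=cv2.morphologyEx((H>0).astype(np.uint8),cv2.MORPH_CLOSE,np.ones((7,7)))
N,l,s,c=cv2.connectedComponentsWithStats(B)
for i in range(1,N):
    if s[i,4]>60:
        x0,y0=.3+.002*s[i,1],-.6+.002*s[i,0]; print("obj x %.3f..%.3f y %.3f..%.3f h %.3f"%(x0,x0+.002*s[i,3],y0,y0+.002*s[i,2],H[l==i].max()))
E
python3 m0.py
```

```text
scene table z 0.0016997725546557473
red [ 251  199   89   64 1381] ((555.8375244140625, 128.86936950683594), (212.56594848632812, 248.60272216796875), 9.76875114440918)
[[430. 233.]
 [472. -12.]
 [682.  24.]
 [639. 269.]]
yel [130 144  32  24 344] [ 0.374 -0.475  0.006] [ 0.491 -0.408  0.071]
yel [ 211  174   31   60 1354] [ 0.542 -0.116  0.015] [ 0.699 -0.001  0.299]
 top 727 ((597.2894897460938, -72.149658203125), (112.1012954711914, 70.22651672363281), 13.046180725097656) [[535.0, -51.0], [551.0, -119.0], [660.0, -94.0], [644.0, -25.0]]
yel [ 196  287   97   74 2435] [ 0.86  -0.009  0.003] [0.951 0.192 0.087]
side table z 0.0009598315840999509
red [ 206  228   84   61 1141] ((560.2001342773438, 127.3335952758789), (206.6159210205078, 251.1622772216797), 10.239802360534668)
[[436. 233.]
 [481. -15.]
 [684.  22.]
 [640. 269.]]
yel [308 158  27  12 176] [ 0.377 -0.504 -0.   ] [ 0.478 -0.41   0.047]
yel [ 237  170   37   47 1406] [ 0.54  -0.117  0.014] [ 0.657 -0.025  0.143]
 top 462 ((598.9144287109375, -73.50299072265625), (107.1333999633789, 75.66691589355469), 14.469841003417969) 
[... 256 characters left out ...]
036 h 0.145
obj x 0.372..0.494 y -0.478..-0.408 h 0.071
obj x 0.376..0.422 y 0.112..0.158 h 0.060
obj x 0.396..0.484 y 0.366..0.496 h 0.146
obj x 0.444..0.544 y -0.278..-0.150 h 0.146
obj x 0.486..0.500 y 0.556..0.600 h 0.055
obj x 0.506..0.814 y -0.600..-0.522 h 0.158
obj x 0.536..0.660 y -0.118..-0.024 h 0.146
obj x 0.578..0.652 y -0.498..-0.392 h 0.116
obj x 0.606..0.686 y 0.378..0.504 h 0.127
obj x 0.686..0.768 y 0.092..0.176 h 0.026
obj x 0.706..0.824 y -0.180..-0.098 h 0.146
obj x 0.742..0.754 y 0.552..0.600 h 0.154
obj x 0.856..0.952 y -0.462..-0.252 h 0.077
obj x 0.856..0.954 y -0.226..-0.030 h 0.064
obj x 0.858..0.956 y -0.012..0.194 h 0.088
obj x 0.856..0.954 y 0.218..0.404 h 0.069
```

```bash
python3 -c "
from station import vision
print(vision.calibration('wrist')['hand_eye'].round(3))"
```

```text
[[ 0.001 -0.953 -0.303  0.076]
 [ 1.     0.001  0.001  0.   ]
 [-0.001 -0.303  0.953 -0.148]
 [ 0.     0.     0.     1.   ]]
```

Request:
jog_arm([
  [0,0,-0.035,-3,-0.25,0,0.5],
  [0,0,-0.035,-3,-0.25,0,0.5],
  [0,0,-0.035,-3,-0.25,0,0.5],
  [0,0,-0.035,-3,-0.25,0,0.5],
  [0,0,-0.035,-3,-0.25,0,0.5],
  [0,0,0,0,0,0,0.5],
  [0,0,0,0,0,0,0.5],
  [0,0,0,0,0,0,0.5],
])

```text
t: 0.77
tool_pos: [0.6227, -0.1499, 0.2238]
tool_rot: [-2.019, -2.405, -0.0]
contact_force: [-0.6, -0.5, 0.2]
opening: 0.0428
```

Request:
jog_arm([
  [0,0.1,0,0,0,0,0.5],
  [0,0.1,0,0,0,0,0.5],
  [0,0.1,0,0,0,0,0.5],
  [0,0.1,0,0,0,0,0.5],
  [0,0.1,0,0,0,0,0.5],
  [0,0.1,0,0,0,0,0.5],
  [0,0.1,0,0,0,0,0.5],
  [0,0,0,0,0,0,0.5],
  [0,0,0,0,0,0,0.5],
])

```text
t: 1.52
tool_pos: [0.6227, -0.1497, 0.2227]
tool_rot: [-1.633, -1.945, -0.593]
contact_force: [-0.0, 0.3, 0.7]
opening: 0.0428
```

```bash
cat > st.py <<'E'
from h import *
o=ctrl.get_obs(); R=cv2.Rodrigues(o['tool_rot'])[0]; p=o['tool_pos']; tip=p+R[:,2]*ctrl.tcp_to_tips
F=np.array([.558,.128]); a=np.deg2rad(100); u=np.array([np.cos(a),np.sin(a)]); v=np.array([-u[1],u[0]])
print("t",o['t'],"q",o['q'].round(2),"tcp",p.round(4),"R\n",R.round(3),"\ntip",tip.round(4),"tip frame",((tip[:2]-F)@u).round(4),((tip[:2]-F)@v).round(4),"f",o['contact_force'].round(1))
E
python3 st.py
```

```text
t 1.5167 q [-0.57  0.35  1.39  0.52  1.88 -0.71] tcp [ 0.6227 -0.1497  0.2227] R
 [[-0.132  0.985 -0.114]
 [ 0.753  0.174  0.634]
 [ 0.644 -0.002 -0.765]] 
tip [ 0.6202 -0.1358  0.2059] tip frame -0.2706 -0.0155 f [-0.   0.3  0.7]
```

Request:
jog_arm([
  [0,0,0,-1.53,-0.14,1.8,0.5],
  [0,0,0,-1.53,-0.14,1.8,0.5],
  [0,0,0,-1.53,-0.14,1.8,0.5],
  [0,0,0,-1.53,-0.14,1.8,0.5],
  [0,0,0,-1.53,-0.14,1.8,0.5],
  [0,0,0,-1.53,-0.14,1.8,0.5],
  [0,0,0,-1.53,-0.14,1.8,0.5],
  [0,0,0,-1.53,-0.14,1.8,0.5],
  [0,0,0,0,0,0,0.5],
  [0,0,0,0,0,0,0.5],
])

```text
t: 2.35
tool_pos: [0.6118, -0.1513, 0.0355]
tool_rot: [-1.63, -1.947, -0.594]
contact_force: [-0.5, -0.3, 0.9]
opening: 0.0425
```

```bash
python3 st.py; python3 - <<'E'
from h import *
a=[load(n,"1")[0] for n in("scene","side")]
b=np.hstack([cv2.resize(a[0][110:290,130:370],(400,300)),cv2.resize(a[1][120:300,170:410],(400,300))])
cv2.imwrite("pics/b1.png",b[:,:,::-1])
E
```

```text
t 2.35 q [-0.58  0.53  1.49  0.49  1.64 -0.85] tcp [ 0.6118 -0.1513  0.0355] R
 [[-0.134  0.984 -0.114]
 [ 0.753  0.176  0.634]
 [ 0.644 -0.001 -0.765]] 
tip [ 0.6093 -0.1374  0.0187] tip frame -0.2702 -0.0044 f [-0.5 -0.3  0.9]
```

View pics/b1.png

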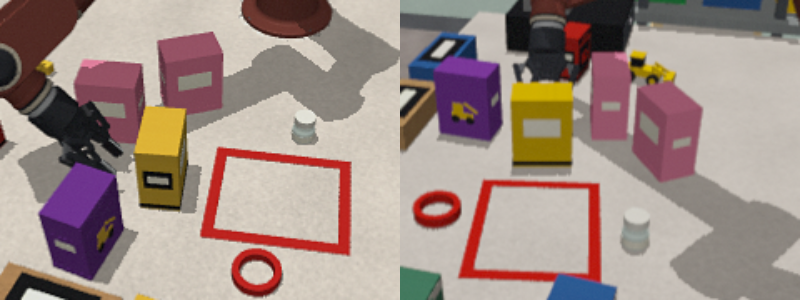

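The hand is behind the box with clear space to the purple and pink boxes. I lower it 5 mm and start the low push.

Request:
jog_arm([
  [0,0,0,-0.32,0,0.38,0.5],
  [0,0,0,0.38,0,0.32,0.5],
  [0,0,0,0.38,0,0.32,0.5],
  [0,0,0,0.38,0,0.32,0.5],
  [0,0,0,0.31,0,0.26,0.5],
  [0,0,0,0.31,0,0.26,0.5],
  [0,0,0,0.31,0,0.26,0.5],
  [0,0,0,0.31,0,0.26,0.5],
  [0,0,0,0.31,0,0.26,0.5],
  [0,0,0,0.31,0,0.26,0.5],
  [0,0,0,0.31,0,0.26,0.5],
])

```text
t: 3.37
tool_pos: [0.6045, -0.1102, 0.0305]
tool_rot: [-1.633, -1.947, -0.596]
contact_force: [0.1, -1.0, 0.3]
opening: 0.0428
```

```bash
cat > box.py <<'E'
from h import *
import sys
tag=sys.argv[1]
F=np.array([.558,.128]); a=np.deg2rad(100); u=np.array([np.cos(a),np.sin(a)]); v=np.array([-u[1],u[0]])
for n in("scene","side"):
    im,d=load(n,tag); W=cloud(im,d,vision.calibration(n))
    m=(yellow(im)&(d>0)&(W[...,0]>.4)&(W[...,0]<.75)&(W[...,1]>-.2)&(W[...,1]<.3))
    p=W[m]; h=p[:,2].max(); t=p[abs(p[:,2]-.142)<.006]
    r=cv2.minAreaRect((t[:,:2]*1000).astype(np.float32)); c=np.array(r[0])/1000
    print(n,"zmax",np.percentile(p[:,2],98).round(3),"top",len(t),r,"frame xy",((c-F)@u).round(4),((c-F)@v).round(4),"front_foot x",((c-F)@u+.035).round(4))
E
python3 box.py 2; python3 st.py
```

```text
scene zmax 0.144 top 775 ((596.8197021484375, -72.02485656738281), (114.76495361328125, 70.70887756347656), 13.061247825622559) frame xy -0.2037 -0.0035 front_foot x -0.1687
side zmax 0.142 top 451 ((598.3643798828125, -72.36961364746094), (109.21744537353516, 74.8742446899414), 12.492918968200684) frame xy -0.2043 -0.005 front_foot x -0.1693
t 3.4667 q [-0.54  0.49  1.56  0.51  1.59 -0.83] tcp [ 0.6044 -0.11    0.0305] R
 [[-0.133  0.985 -0.113]
 [ 0.753  0.175  0.634]
 [ 0.644 -0.    -0.765]] 
tip [ 0.6019 -0.096   0.0137] tip frame -0.2282 -0.0044 f [ 0.4  0.1 -0.4]
```

```bash
python3 - <<'E'
from h import *
a=np.load("pics/scene2.npz")['im']; 
im,d=load("wrist","2")
b=np.hstack([cv2.resize(a[150:270,140:300],(400,300),interpolation=2),cv2.resize(im,(400,300))])
cv2.imwrite("pics/b2.png",b[:,:,::-1])
E
```

```text
(no output)
```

View pics/b2.png

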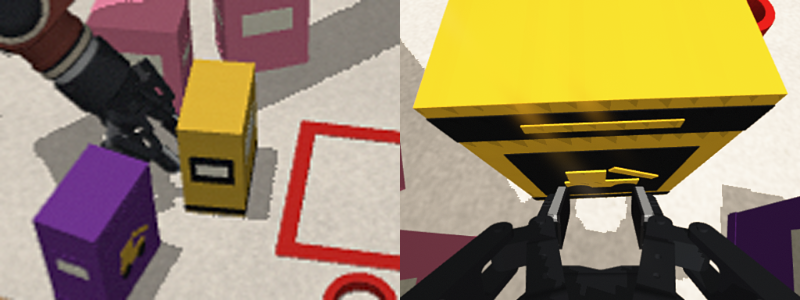

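The wrist view shows both fingertips centred low on the window face, at about (560,215) and (640,215), almost touching. I continue the slide.

Request:
jog_arm([
  [0,0,0,0.31,0,0.26,0.5],
  [0,0,0,0.31,0,0.26,0.5],
  [0,0,0,0.31,0,0.26,0.5],
  [0,0,0,0.31,0,0.26,0.5],
  [0,0,0,0.31,0,0.26,0.5],
  [0,0,0,0.31,0,0.26,0.5],
  [0,0,0,0.31,0,0.26,0.5],
  [0,0,0,0.31,0,0.26,0.5],
  [0,0,0,0.31,0,0.26,0.5],
  [0,0,0,0.31,0,0.26,0.5],
  [0,0,0,0,0,0,0.5],
])

```text
t: 4.43
tool_pos: [0.5972, -0.0697, 0.0306]
tool_rot: [-1.632, -1.947, -0.596]
contact_force: [-0.5, -0.9, 0.2]
opening: 0.0427
```

```bash
python3 box.py 3; python3 st.py
```

```text
scene zmax 0.144 top 775 ((590.5740356445312, -32.20104217529297), (115.08858489990234, 70.4893798828125), 10.036417007446289) frame xy -0.1634 -0.0043 front_foot x -0.1284
side zmax 0.142 top 486 ((592.8809204101562, -33.072914123535156), (108.875244140625, 75.90593719482422), 10.51698112487793) frame xy -0.1647 -0.0064 front_foot x -0.1297
t 4.5333 q [-0.49  0.44  1.62  0.53  1.56 -0.81] tcp [ 0.5973 -0.0701  0.0306] R
 [[-0.133  0.985 -0.113]
 [ 0.753  0.175  0.635]
 [ 0.645 -0.    -0.764]] 
tip [ 0.5948 -0.0561  0.0138] tip frame -0.1877 -0.0043 f [-0.4  0.  -0.2]
```

The box has slid 40 mm, is now square with the frame, and is still upright. Another 40 mm to go.

Request:
jog_arm([
  [0,0,0,0.31,0,0.26,0.5],
  [0,0,0,0.31,0,0.26,0.5],
  [0,0,0,0.31,0,0.26,0.5],
  [0,0,0,0.31,0,0.26,0.5],
  [0,0,0,0.31,0,0.26,0.5],
  [0,0,0,0.31,0,0.26,0.5],
  [0,0,0,0.31,0,0.26,0.5],
  [0,0,0,0.31,0,0.26,0.5],
  [0,0,0,0.31,0,0.26,0.5],
  [0,0,0,0.31,0,0.26,0.5],
  [0,0,0,0,0,0,0.5],
  [0,0,0,0,0,0,0.5],
])

```text
t: 5.53
tool_pos: [0.5902, -0.0302, 0.0307]
tool_rot: [-1.632, -1.946, -0.596]
contact_force: [0.6, 0.6, -0.0]
opening: 0.0428
```

```bash
python3 box.py 4; python3 st.py
```

```text
scene zmax 0.144 top 788 ((583.0765991210938, 7.668365478515625), (116.88233184814453, 70.21417999267578), 9.901670455932617) frame xy -0.1229 -0.0038 front_foot x -0.0879
side zmax 0.142 top 533 ((586.4234619140625, 6.182518005371094), (109.5871810913086, 76.69719696044922), 9.34554386138916) frame xy -0.1249 -0.0068 front_foot x -0.0899
t 5.6333 q [-0.44  0.4   1.68  0.55  1.52 -0.78] tcp [ 0.5904 -0.0306  0.0307] R
 [[-0.133  0.985 -0.113]
 [ 0.753  0.174  0.635]
 [ 0.645 -0.    -0.764]] 
tip [ 0.5879 -0.0166  0.0139] tip frame -0.1476 -0.0043 f [-0.1  0.1  0.8]
```

Front foot is at frame x ≈ -0.089 (target range -0.125 to -0.04), upright. I back off and rise for the high push.

Request:
jog_arm([
  [0,0,0,-0.77,0,-0.64,0.5],
  [0,0,0,-0.77,0,-0.64,0.5],
  [0,0,0,-0.77,0,-0.64,0.5],
  [0,0,0,1.61,0,-1.91,0.5],
  [0,0,0,1.61,0,-1.91,0.5],
  [0,0,0,1.61,0,-1.91,0.5],
  [0,0,0,1.61,0,-1.91,0.5],
  [0,0,0,0,0,0,0.5],
  [0,0,0,0.77,0,0.64,0.5],
  [0,0,0,0.77,0,0.64,0.5],
  [0,0,0,0,0,0,0.5],
  [0,0,0,0,0,0,0.5],
])

```text
t: 6.63
tool_pos: [0.591, -0.0396, 0.1288]
tool_rot: [-1.631, -1.945, -0.594]
contact_force: [-0.2, 0.4, -0.5]
opening: 0.0427
```

```bash
python3 st.py;  python3 box.py 5; python3 - <<'E'
from h import *
a=np.load("pics/scene5.npz")['im']; 
im,d=load("wrist","5")
b=np.hstack([cv2.resize(a[130:268,160:344],(400,300),interpolation=2),cv2.resize(im,(400,300))])
cv2.imwrite("pics/b5.png",b[:,:,::-1])
E
```

```text
t 6.6333 q [-0.45  0.28  1.64  0.55  1.67 -0.7 ] tcp [ 0.591  -0.0396  0.1288] R
 [[-0.132  0.985 -0.115]
 [ 0.752  0.175  0.635]
 [ 0.646 -0.003 -0.764]] 
tip [ 0.5885 -0.0256  0.112 ] tip frame -0.1565 -0.0034 f [-0.2  0.4 -0.5]
scene zmax 0.144 top 780 ((584.6748657226562, 7.902435302734375), (113.00252532958984, 70.08447265625), 9.933549880981445) frame xy -0.1229 -0.0054 front_foot x -0.0879
side zmax 0.142 top 523 ((586.2052001953125, 7.396831512451172), (108.3480224609375, 73.97220611572266), 10.237513542175293) frame xy -0.1237 -0.0068 front_foot x -0.0887
```

View pics/b5.png

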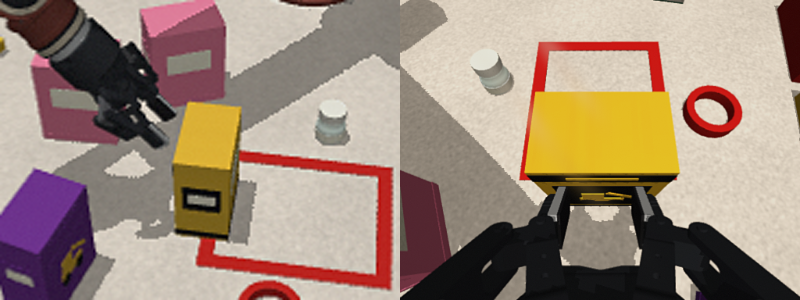

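The fingers are behind the upper window face. I check the true fingertip height from the depth cloud.

```bash
python3 - <<'E'
from h import *
F=np.array([.558,.128]); a=np.deg2rad(100); u=np.array([np.cos(a),np.sin(a)]); v=np.array([-u[1],u[0]])
for n in("scene","wrist"):
    z=np.load(f"pics/{n}5.npz"); c=vision.calibration(n); T=None
    if n=="wrist":
        o=ctrl.get_obs(); T=np.eye(4); T[:3,:3]=cv2.Rodrigues(o['tool_rot'])[0]; T[:3,3]=o['tool_pos']; T=T@c['hand_eye']
    W=cloud(z['im'],z['d'],c,T); X=(W[...,:2]-F)@u; Y=(W[...,:2]-F)@v; Z=W[...,2]
    m=(z['d']>0)&(X<-.155)&(X>-.24)&(abs(Y)<.05)&(Z>.08)&(Z<.25)&~yellow(z['im'])
    for x0 in np.arange(-.2,-.155,.005):
        k=m&(X>=x0)&(X<x0+.005)
        if k.sum()>3: print(n,x0.round(3),k.sum(),"z %.3f..%.3f"%tuple(np.percentile(Z[k],[3,97])),"y %.3f..%.3f"%tuple(np.percentile(Y[k],[3,97])))
E
```

```text
scene -0.2 57 z 0.152..0.187 y -0.046..0.045
scene -0.195 53 z 0.144..0.181 y -0.039..0.030
scene -0.19 44 z 0.140..0.172 y -0.038..0.028
scene -0.185 38 z 0.132..0.165 y -0.038..0.023
scene -0.18 31 z 0.134..0.160 y -0.037..0.028
scene -0.175 22 z 0.140..0.155 y -0.032..0.027
scene -0.17 7 z 0.142..0.148 y -0.029..0.022
wrist -0.2 1083 z 0.146..0.180 y -0.038..0.030
wrist -0.195 751 z 0.138..0.171 y -0.038..0.030
wrist -0.19 659 z 0.135..0.165 y -0.038..0.030
wrist -0.185 536 z 0.134..0.159 y -0.038..0.030
wrist -0.18 312 z 0.139..0.153 y -0.036..0.028
wrist -0.175 66 z 0.141..0.148 y -0.031..0.023
wrist -0.165 1740 z 0.083..0.133 y -0.047..0.047
```

By depth, the fingers' front corner is at z ≈ 0.144, above the box top. I lower 20 mm so contact is at about 0.124, then push.

Request:
jog_arm([
  [0,0,0,-0.65,0,0.76,0.5],
  [0,0,0,-0.65,0,0.76,0.5],
  [0,0,0,0.31,0,0.26,0.5],
  [0,0,0,0.31,0,0.26,0.5],
  [0,0,0,0.31,0,0.26,0.5],
  [0,0,0,0.31,0,0.26,0.5],
  [0,0,0,0.31,0,0.26,0.5],
  [0,0,0,0.31,0,0.26,0.5],
  [0,0,0,0.31,0,0.26,0.5],
  [0,0,0,0,0,0,0.5],
])

```text
t: 7.62
tool_pos: [0.5873, -0.0122, 0.1109]
tool_rot: [-1.632, -1.948, -0.596]
contact_force: [0.9, -0.9, 0.9]
opening: 0.0427
```

```bash
python3 st.py; python3 - <<'E'
from h import *
a=load("scene","6")[0]; b=load("side","6")[0]
b=np.hstack([cv2.resize(a[130:268,160:344],(400,300),interpolation=2),cv2.resize(b[130:310,170:410],(400,300),interpolation=2)])
cv2.imwrite("pics/b6.png",b[:,:,::-1])
E
```

```text
t 7.6167 q [-0.42  0.28  1.68  0.56  1.62 -0.69] tcp [ 0.5873 -0.0122  0.1109] R
 [[-0.134  0.985 -0.112]
 [ 0.753  0.175  0.634]
 [ 0.644  0.001 -0.765]] 
tip [0.5849 0.0018 0.0941] tip frame -0.129 -0.0045 f [ 0.9 -0.9  0.9]
```

View pics/b6.png

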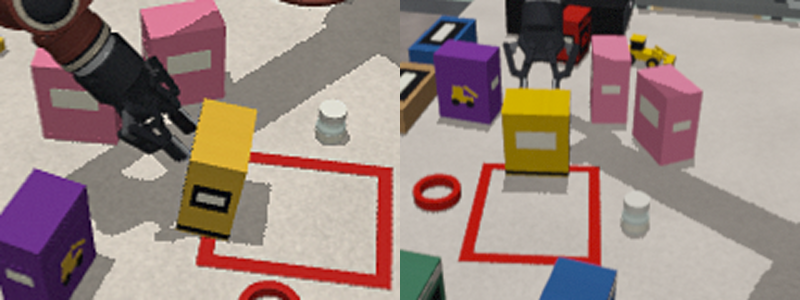

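The box is tipping about its front foot, roughly 9°. I continue past balance.

Request:
jog_arm([
  [0,0,0,0.31,0,0.26,0.5],
  [0,0,0,0.31,0,0.26,0.5],
  [0,0,0,0.31,0,0.26,0.5],
  [0,0,0,0.31,0,0.26,0.5],
  [0,0,0,0.31,0,0.26,0.5],
  [0,0,0,0.31,0,0.26,0.5],
  [0,0,0,0.31,0,0.26,0.5],
  [0,0,0,0.31,0,0.26,0.5],
  [0,0,0,0.31,0,0.26,0.5],
  [0,0,0,0.31,0,0.26,0.5],
  [0,0,0,0.31,0,0.26,0.5],
  [0,0,0,0,0,0,0.5],
])

```text
t: 8.72
tool_pos: [0.5792, 0.0317, 0.1106]
tool_rot: [-1.632, -1.947, -0.596]
contact_force: [-0.6, -0.2, -0.1]
opening: 0.0429
```

```bash
python3 st.py; python3 - <<'E'
from h import *
a=load("scene","7")[0]; b=load("side","7")[0]
b=np.hstack([cv2.resize(a[130:268,160:344],(400,300),interpolation=2),cv2.resize(b[130:310,170:410],(400,300),interpolation=2)])
cv2.imwrite("pics/b7.png",b[:,:,::-1])
E
```

```text
t 8.7167 q [-0.36  0.23  1.73  0.59  1.58 -0.65] tcp [0.5792 0.0317 0.1106] R
 [[-0.133  0.985 -0.113]
 [ 0.753  0.175  0.635]
 [ 0.645 -0.    -0.765]] 
tip [0.5768 0.0456 0.0938] tip frame -0.0844 -0.0042 f [-0.6 -0.2 -0.1]
```

View pics/b7.png

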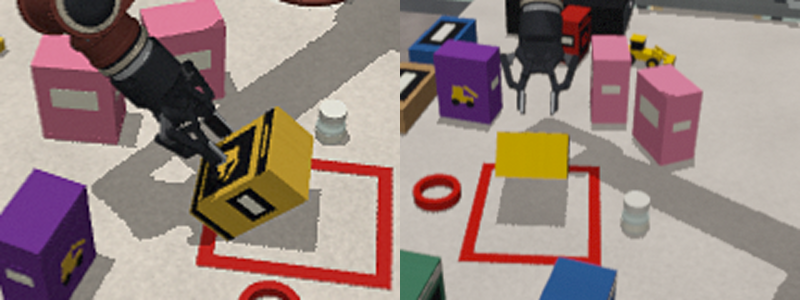

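It is past balance, at about 45° and falling. I retract up and back and let it land.

Request:
jog_arm([
  [0,0,0,0.5,0,-1.5,0.5],
  [0,0,0,0,0,-2.5,0.5],
  [0,0,0,0,0,-2.5,0.5],
  [0,0,0,0,0,-2.5,0.5],
  [0,0,0,0,0,-2.5,0.5],
  [0,0,0,0,0,0,0.5],
  [0,0,0,0,0,0,0.5],
  [0,0,0,0,0,0,0.5],
  [0,0,0,0,0,0,0.5],
  [0,0,0,0,0,0,0.5],
  [0,0,0,0,0,0,0.5],
  [0,0,0,0,0,0,0.5],
])

```text
t: 9.82
tool_pos: [0.5914, -0.0377, 0.2011]
tool_rot: [-1.632, -1.946, -0.595]
contact_force: [-0.3, 0.7, 0.5]
opening: 0.0429
```

```bash
python3 st.py; cat > fin.py <<'E'
from h import *
ims=[]
for n in("scene","side"):
    im,d=load(n,"8"); ims.append(im); W=cloud(im,d,vision.calibration(n))
    m=red(im)&(d>0)&(abs(W[...,2])<.012)&(abs(W[...,0]-.558)<.16)&(abs(W[...,1]-.128)<.16)
    N,l,s,c=cv2.connectedComponentsWithStats(cv2.dilate(m.astype(np.uint8),np.ones((3,3)))); print(n,sorted(s[1:,4])[-3:])
    for F,ang in(((.558,.128),100),):
        a=np.deg2rad(ang); u=np.array([np.cos(a),np.sin(a)]); v=np.array([-u[1],u[0]])
        X=(W[...,:2]-F)@u; Y=(W[...,:2]-F)@v; Z=W[...,2]
        t=(d>0)&(abs(Z-.072)<.006)&(abs(X)<.16)&(abs(Y)<.13)
        r=cv2.minAreaRect((np.stack([X[t],Y[t]],-1)*1000).astype(np.float32)); print(" top pts",t.sum(),r,cv2.boxPoints(r).round().tolist(),"Z",np.median(Z[t]).round(4))
b=np.hstack([cv2.resize(ims[0][130:268,160:344],(400,300),interpolation=2),cv2.resize(ims[1][130:310,170:410],(400,300),interpolation=2)])
cv2.imwrite("pics/b8.png",b[:,:,::-1])
E
python3 fin.py; sed -i 's/ims\[0\]\[130/ims[0][130/' fin.py; python3 - <<'E'
import sys; sys.path.insert(0,'.')
exec(open('m0.py').read().split("H=np.maximum")[0].replace('0.npz','8.npz').replace('print(','(lambda *a:None)('))
H=np.maximum(np.load("pics/Hscene.npy"),np.load("pics/Hside.npy")) if 0 else None
E
```

```text
t 9.8167 q [-0.45  0.2   1.6   0.56  1.76 -0.64] tcp [ 0.5914 -0.0377  0.2011] R
 [[-0.133  0.985 -0.114]
 [ 0.753  0.175  0.635]
 [ 0.645 -0.001 -0.764]] 
tip [ 0.5889 -0.0237  0.1843] tip frame -0.1548 -0.0041 f [-0.3  0.7  0.5]
scene [np.int32(75), np.int32(1646)]
 top pts 1528 ((-16.0872802734375, -4.7047271728515625), (140.4006805419922, 114.46033477783203), 0.000744928780477494) [[-86.0, 53.0], [-86.0, -62.0], [54.0, -62.0], [54.0, 53.0]] Z 0.0718
side [np.int32(78), np.int32(594), np.int32(870)]
 top pts 1354 ((-18.087154388427734, -7.079204559326172), (110.89293670654297, 143.8399200439453), 89.75740051269531) [[-90.0, -62.0], [54.0, -63.0], [54.0, 48.0], [-90.0, 49.0]] Z 0.0708
```

View pics/b8.png

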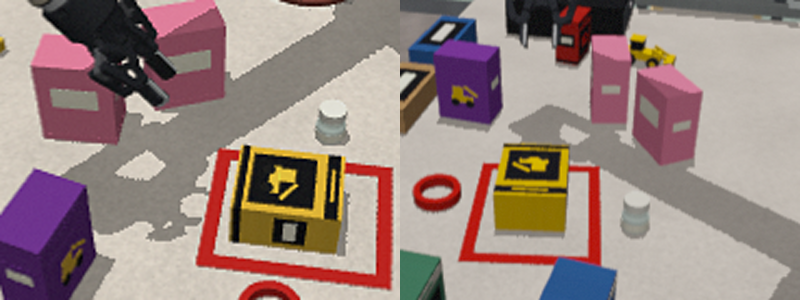

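The box lies window up inside the tape. It spans frame x from about -88 to +54 mm and y from -62 to +51 mm. The neighbours are where they were, and the gripper is clear of everything, so I hand in.

```bash
python3 -c "
from station import ctrl
print(ctrl.finish_job())"
```

```text
the job is handed in; nothing more can be done
None
```

The yellow and black box now lies window up inside the taped frame, and I handed the job in at about 9.9 s of the 53 s allowed. No verdict was reported.

- **Slide:** I pushed the box about 80 mm with the half-open fingertips, hand leaned back 40°. It stayed upright, straightened to within about 1° of the frame, and its front foot ended at frame x ≈ -0.088 m (allowed -0.125 to -0.04).
- **Tip:** I pushed it over from the window side, aiming for contact at about z = 0.124 m. I then backed the hand off as it fell.
- **Final check (both cameras):** the box lies flat with its top at 71–72 mm. It spans frame x from about -88 to +54 mm and y from about -62 to +51 mm. That is inside the tape's outer edge on all sides, with the smallest margin about 35 mm. The pictures show no neighbour moved, though I did not measure their positions again. The hand was clear, with no contact force.

**What disagreed:** the real fingertips were about 30 mm farther back than `ctrl.tcp_to_tips` suggested at half opening.
- **Low push:** it was therefore probably at about 45 mm height, not the 20 mm I intended (the task says within 30 mm). The box slid upright all the same.
- **High push:** I caught this before tipping, using the depth image, and lowered the hand 20 mm.

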